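# Load the sun ornament into the curing station and close its guard

## Task

Lift the amber hinged guard of the little varnish-curing station all the way up, stand the yellow sun ornament flat inside the black ring on the station's deck and let go of it, then lower the guard gently until it is fully closed over the ornament. Use the sun, not the blue fish or the red flower.

Things in the scene. Friction and masses are not known exactly. Their poses are not given: they have to be found in the camera images.
- sun_stick (a point): Yellow sun ornament: painted disc (yellow sun, black backing) 60 mm across, 10 mm thick, with a round upright wooden stick, 16 mm diameter, 50 mm high, on its middle; 60 g. Lies flat, stick up; its yaw does not matter. Point: on the stick's axis half-way up it, 35 mm above the underside; grip here from above. z up. Fish and flower ornaments of the same build stand over 80 mm away.
- nest (a point): Centre of the black locating ring, at the level of the blue deck (18 mm above the table). Ring: inner diameter 88 mm, lip 6 mm high; the disc lies inside on the deck. z up, +x from the ring towards the guard's hinge. The hinge axis is parallel to y, 95 mm along +x and 3 mm above this point. Station fixed; deck from 85 mm in front (-x) to 190 mm behind, 240 mm wide.
- guard_knob (a point): Centre of the guard's handle, a black ball 28 mm in diameter on a 12 mm stem, 38 mm forward of the guard's front wall. Pinch it from above, fingers on either side of it along the nest's y; it turns between them. Closed, it is 108 mm in front of the nest point (-x) and 58 mm above it; it swings on a 210 mm radius about the hinge.
- guard (a joint): Guard angle, rad: 0 closed (rim on the deck), growing as the knob swings up and back (+x), 1.6 is the open stop. Guard: clear amber box without a bottom, orange edges, 165 mm long (rear lower edge on the hinge), 180 mm wide, 82 mm high, 0.35 kg. The stiff hinge holds it wherever it is left; about 4 N at the knob moves it. Starts closed or slightly ajar (to 0.2).

How it is judged:
By the outcome, as a careful person would: the job done as asked, in the order asked, and still so for the second after the job is handed in, with the robot touching nothing.
It also fails if it takes over 67 s, if anything falls off the work surface, if the arm or the gripper's body presses on something with over 40 N, if the wrist force passes 120 N, or if a joint passes its speed limit or range.

## Robot

A 6-joint arm with a two-finger parallel gripper is mounted at the origin on the work surface. World frame = base frame: x ahead of the robot, y to its left, z up, the work surface at z = 0. Lengths are in m, angles in rad, forces in N, time in s.
With the tool pointing down it reaches from about 0.35 to 0.975 m from the base axis. Payload 4.9 kg.
Tool frame: the origin (TCP) lies at the very end of the fingers, on their centre line; the grasp point (between the pads) lies 19 mm behind it; z points along the fingers, x is the direction in which the jaws open and shut, and the axes are right-handed (so a half turn about z gives the same grasp; the last joint's range is limited). The gripper opens to 85 mm and grips with 20 to 120 N. Pads are 22 mm wide; open, the fingers measure 114 mm over their backs; the gripper's body (76 mm by 85 mm) begins 54 mm behind the grasp point. The pads swing forward as they close: fully open they stand 13 mm farther back than shut.
Start: joints at [1.156, 0.053, 1.613, -0, 1.476, -0.119], TCP at [0.182, 0.598, 0.193] pointing down, gripper open.
Joint ranges: [-3.01, 3.01], [-1.01, 2.22], [0.06, 2.58], [-1.02, 4.17], [0.09, 2.62], [-3.14, 3.14]. Speed limits (rad/s): [2.57, 2.57, 3.14, 3.14, 3.14, 3.14].

## Interface

Orientations are given as a rotation vector (axis times angle).
In Python, from station import monitor, imaging, ticket gives the robot as it stands.
- The arm moves only by the tool step_arm, never from a script. Its argument "targets" is one flat list of numbers, 4 for each row, row after row: the shift along the tool's x, y, z in m, then the turn about the tool's z in rad. In form: [tx, ty, tz, roll, tx, ty, tz, roll, ...]. A call has 1 to 12 rows; each row is the pose to reach, as a shift and turn from the pose measured when the call began, along the tool's axes at that moment; what a row does not reach only later rows make up. A row lasts 1/12 s, in which the tool goes at most 41.7 mm and 7.16 degrees, less where a joint would pass 70% of its speed; a pose out of reach is approached as far as the arm can. A call with a gripper value outside its range is refused whole. "grip" is the finger opening in m, from 0 to 0.0854, set as the call begins (left out, the last holds). The fingers move at their own pace and stop on an object; "force" is the grip in N (left out, the last holds). Time passes only in rows, so rows that repeat a pose let the fingers close. It gives the time, the measured TCP pose, the force and the opening at its end, in the units of the state.
- monitor.get_obs(): the state, without advancing time (a new reading comes with each control period).
- imaging.get_image(name): name is "scene" or "top"; returns a dict with "color" (420x560x3 uint8, red, green, blue), "depth" (420x560 float32, m along the optical axis (not along the pixel's ray), 0 where there is no reading), "fov_y" (degrees; the focal length in pixels is half the picture's height over the tangent of half this angle, whatever the lens; pixels are square), "cx", "cy" (the principal point, pixels), "k1" (the pictures are not rectified: a ray, as slopes to the right and down, at radius r is drawn at 1 + k1 r^2 times it, then the intrinsics apply), "R" (3x3) and "t" (3): a world point X has camera coordinates R X + t. Camera axes: x right, y down, z forward; pixel columns grow to the right and rows downward; lengths in m; the calibration is good to about 2 mm. A picture is of the moment at which its call begins.
- ticket.finish_job(): hands the job in, once; it reports no verdict.
Trained networks look in a picture, given as the dict that the camera call returned (one of the last four; its "shot" number tells which), for a name from the list of things; names that differ only in an ending like _2 or _b are one class to them, and where a whole thing is asked for, a point or a joint stands for the part that bears it (a point fixed in the world has none). Each returns a list of dicts, best first, with "score" (0 to 1); they miss things now and then, are a little off and sometimes report something else, mostly with a low value. They report only what shows in the picture. A call takes as long as a camera call.
- imaging.search_frame(name, picture): "uv" ([column, row] in pixels, amid what is visible of it).
- imaging.mark_of(name, picture): "uv" ([column, row] in pixels: a listed point, or the origin of a listed thing).
The state is a dict: "t": time; "q": joint angles; "dq": joint speeds; "effort": joint torques, N m; "tool_pos": TCP position; "tool_rot": TCP orientation; "contact_force": force on the tool from outside, world axes, zero at the start; "wrist_torque": the same for the moment, N m; "opening": finger opening in m.
Only numpy, scipy, OpenCV 4.12 (cv2) and the standard library are available. Lean on these libraries where they do the work, as an engineer would, in place of code of your own. Each camera call takes 0.05 s, during which the arm holds its last target.

## Working session

There is one attempt and no reset: what is moved stays moved. The work goes in short steps, Python scripts to look and compute and a tool call to move; the robot and the scene stay as the last step left them, time stands still between calls to the robot, and variables do not carry over. Pictures are saved under pics/ and viewed, and the job is handed in when it is done.

Besides the shell and the picture viewer there is one more tool, called after "Request:" as name(argument=value, ...) on one line, values as JSON. step_arm: Moves the arm, as the interface text tells. Its arguments: {"type":"object","properties":{"targets":{"type":"array","items":{"type":"number"}},"grip":{"type":"number"},"force":{"type":"number"}},"required":["targets"]}

```bash
mkdir -p pics; cat > h.py <<'E'
import numpy as np, cv2
from station import monitor, imaging, ticket
def K(d):
    f=d["color"].shape[0]/2/np.tan(np.radians(d["fov_y"])/2); return f
def ray(d,uv):
    f=K(d); M=np.array([[f,0,d["cx"]],[0,f,d["cy"]],[0,0,1.]])
    p=np.array(cv2.undistortPoints(np.array([[uv]],float),M,np.array([d["k1"],0,0,0,0.]))).ravel()
    return np.array([p[0],p[1],1.])
def atz(d,uv,z):
    R=np.array(d["R"]);t=np.array(d["t"]);c=-R.T@t;r=R.T@ray(d,uv);return c+r*(z-c[2])/r[2]
def atdepth(d,uv):
    R=np.array(d["R"]);t=np.array(d["t"]);u,v=int(round(uv[0])),int(round(uv[1]))
    return R.T@(ray(d,uv)*d["depth"][v,u]-t)
def proj(d,X):
    f=K(d);M=np.array([[f,0,d["cx"]],[0,f,d["cy"]],[0,0,1.]])
    return cv2.projectPoints(np.array([X],float),cv2.Rodrigues(np.array(d["R"]))[0],np.array(d["t"],float),M,np.array([d["k1"],0,0,0,0.]))[0].ravel()
def shot(n,fn):
    d=imaging.get_image(n); cv2.imwrite("pics/"+fn,d["color"][:,:,::-1]); return d
E
python3 - <<'E'
from h import *
np.set_printoptions(precision=4,suppress=True)
o=monitor.get_obs();print(o["t"],o["tool_pos"],o["tool_rot"],o["contact_force"],o["opening"])
for n in("scene","top"):
    d=shot(n,n+"1.png");print(n,d["k1"],d["fov_y"],-np.array(d["R"]).T@d["t"])
    for k,z in(("sun_stick",.035),("nest",.018),("guard_knob",.076),("guard",.05)):
        for m in imaging.mark_of(k,d)[:3]: print(k,m["score"],m["uv"],atz(d,m["uv"],z),atdepth(d,m["uv"]))
        print([ (m["score"],m["uv"]) for m in imaging.search_frame(k,d)[:3]])
E
```

```text
0.0 [0.1819 0.5972 0.1921] [ 2.5237  1.8692 -0.0028] [ 0.1444 -0.3189 -0.2373] 0.085383296159602
scene -0.1457073502760857 45.308324357378865 [ 1.0868 -0.1209  0.702 ]
sun_stick 0.91 [142.3, 211.9] [ 0.4901 -0.3333  0.035 ] [ 0.5051 -0.328   0.0517]
[(0.6, [144.7, 222.4])]
[(0.59, [404.7, 248.6])]
guard_knob 0.72 [374.0, 159.8] [0.4351 0.088  0.076 ] [0.4657 0.0782 0.1054]
[(0.55, [401.0, 216.2])]Traceback (most recent call last):
  File "<stdin>", line 7, in <module>
ValueError: it knows: guard_knob, nest, sun_stick
```

```bash
python3 - <<'E'
from h import *
np.set_printoptions(precision=4,suppress=True)
for n in("scene","top"):
    d=shot(n,n+"2.png");print(n,-np.array(d["R"]).T@d["t"])
    for k,z in(("sun_stick",.035),("nest",.018),("guard_knob",.076)):
        for m in imaging.mark_of(k,d)[:3]: print(k,m["score"],m["uv"],atz(d,m["uv"],z),atdepth(d,m["uv"]))
        print([ (m["score"],m["uv"]) for m in imaging.search_frame(k,d)[:3]])
E
```

```text
scene [ 1.0868 -0.1209  0.702 ]
sun_stick 0.76 [144.4, 211.9] [ 0.4905 -0.3295  0.035 ] [ 0.5017 -0.3256  0.0475]
[(0.73, [142.5, 224.0])]
[(0.77, [406.3, 250.3])]
guard_knob 0.75 [371.1, 159.1] [0.4328 0.0831 0.076 ] [0.4674 0.0723 0.1091]
[(0.6, [401.3, 216.6])]
top [ 0.3509 -0.0881  0.9852]
sun_stick 0.81 [411.6, 234.8] [ 0.4973 -0.3295  0.035 ] [ 0.4934 -0.3232  0.06  ]
[(0.61, [405.0, 238.2])]
[(0.92, [178.3, 193.6])]
guard_knob 0.84 [192.7, 261.1] [0.46   0.0782 0.076 ] [0.4556 0.0714 0.1128]
[(0.61, [170.4, 205.7])]
```

View pics/scene1.png

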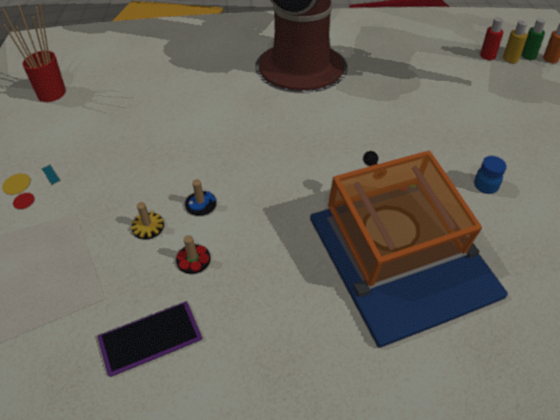

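View pics/top2.png

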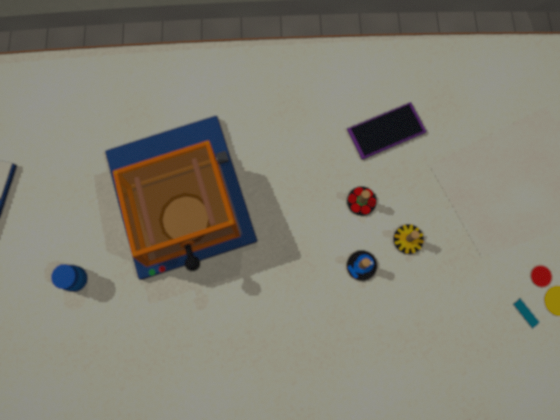

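The scene picture shows the sun ornament at about (147,222) with the fish and flower near it. The station has its guard slightly ajar, with the knob at (371,159). In the top picture the deck corners are near (107,153), (219,118), (256,241) and (142,278), and the knob is at (192,262). Next I'll fit the deck.

```bash
cat > fit.py <<'E'
from h import *
from scipy.optimize import least_squares
np.set_printoptions(precision=4,suppress=True)
def lsq_tri(obs):
    A=[];b=[]
    for d,uv in obs:
        R=np.array(d["R"]);c=-R.T@d["t"];r=R.T@ray(d,uv);r/=np.linalg.norm(r);P=np.eye(3)-np.outer(r,r);A.append(P);b.append(P@c)
    A=np.vstack(A);b=np.hstack(b);x=np.linalg.lstsq(A,b,rcond=None)[0];return x,np.linalg.norm(A@x-b)
E
python3 - <<'E'
from fit import *
D={n:imaging.get_image(n) for n in("scene","top")}
for k in("sun_stick","guard_knob"):
    print(k,lsq_tri([(D[n],imaging.mark_of(k,D[n])[0]["uv"]) for n in D]))
for n in D:
    hsv=cv2.cvtColor(D[n]["color"],cv2.COLOR_RGB2HSV)
    m=((hsv[...,0]>100)&(hsv[...,0]<130)&(hsv[...,1]>130)&(hsv[...,2]>30)).astype(np.uint8)*255
    # all blue px -> deck plane
    nl,lab,st,_=cv2.connectedComponentsWithStats(m)
    ys,xs=np.where(m>0)
    P=np.array([atz(D[n],(x,y),.018)[:2] for x,y in zip(xs,ys)])
    c=np.array([.58,.12]);k=np.linalg.norm(P-c,axis=1)<.25
    k&=np.array([st[lab[y,x],4]>40 for x,y in zip(xs,ys)])
    (cx,cy),(w,h),a=cv2.minAreaRect((P[k]*1000).astype(np.float32));print(n,cx,cy,w,h,a)
    # dark knob
    v=D[n]["color"].max(2);uv=imaging.mark_of("guard_knob",D[n])[0]["uv"];print(uv)
    u0,v0=map(int,uv);s=(v[v0-18:v0+18,u0-18:u0+18]<40).astype(np.uint8);yy,xx=np.where(s);print(xx.mean()+u0-18,yy.mean()+v0-18,len(xx))
    cv2.imwrite(f"pics/mask_{n}.png",m)
    cv2.imwrite(f"pics/crop_{n}.png",cv2.resize(D[n]["color"][v0-40:v0+40,u0-60:u0+60,::-1],None,fx=6,fy=6,interpolation=2))
E
```

```text
sun_stick (array([ 0.5003, -0.3324,  0.0369]), np.float64(0.00527561867291804))
guard_knob (array([0.458 , 0.0765, 0.0956]), np.float64(0.005485879224682786))
scene 587.363525390625 180.00634765625 273.1592712402344 374.15728759765625 15.968494415283203
[369.3, 161.2]
370.2364864864865 158.0 148
top 579.9295654296875 182.21124267578125 268.9935302734375 369.85357666015625 15.920539855957031
[189.4, 260.7]
190.94736842105263 259.20175438596493 228
```

View pics/crop_top.png

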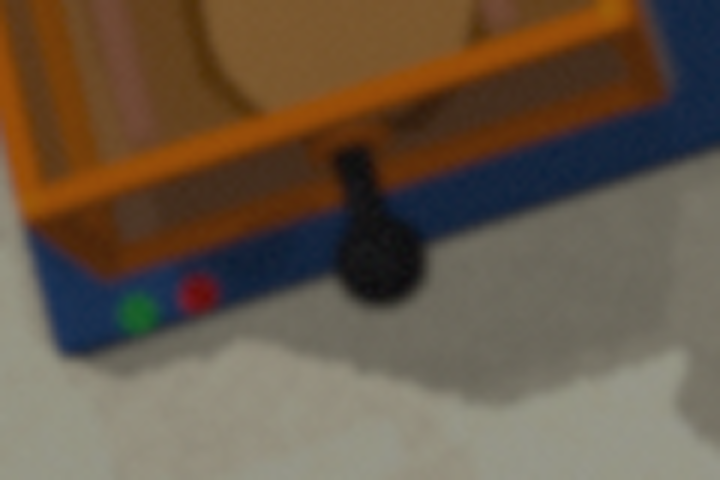

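View pics/mask_top.png

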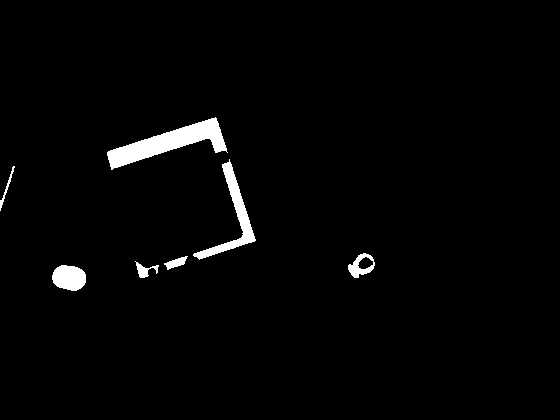

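The crop shows the ball centre at about (192.3, 263.7) in the top picture. The deck mask also picked up the blue bottle at (70,277), so I'll leave that out.

```bash
python3 - <<'E'
from fit import *
D={n:imaging.get_image(n) for n in("scene","top")}
for n in D:
    d=D[n]
    hsv=cv2.cvtColor(d["color"],cv2.COLOR_RGB2HSV)
    m=((hsv[...,0]>100)&(hsv[...,0]<130)&(hsv[...,1]>130)&(hsv[...,2]>30)).astype(np.uint8)*255
    nl,lab,st,ce=cv2.connectedComponentsWithStats(m)
    pts=[]
    for i in range(1,nl):
        c=atz(d,ce[i],.018)[:2]
        if st[i,4]>100: print(n,i,st[i],c)
        if st[i,4]>30 and np.linalg.norm(c-[.58,.11])<.18 and not (c[1]>.24):
            ys,xs=np.where(lab==i); pts+=[atz(d,(x,y),.018)[:2] for x,y in zip(xs,ys)]
    P=np.array(pts);r=cv2.minAreaRect((P*1000).astype(np.float32));print(n,r);B=cv2.boxPoints(r);print(B.astype(int).tolist())
    u=imaging.mark_of("nest",d);print(u[:1],[atz(d,x["uv"],.018) for x in u[:1]])
# knob by hand ball: Hough refine
    g=cv2.cvtColor(d["color"],cv2.COLOR_RGB2GRAY)
    uv=imaging.mark_of("guard_knob",d)[0]["uv"];u0,v0=map(int,uv)
    s=(g<38).astype(np.uint8); dt=cv2.distanceTransform(s,cv2.DIST_L2,5)[v0-12:v0+12,u0-12:u0+12]
    yy,xx=np.unravel_index(dt.argmax(),dt.shape);print("ball",xx+u0-12,yy+v0-12,dt.max())
    u0,v0=map(int,imaging.mark_of("sun_stick",d)[0]["uv"])
    cv2.imwrite(f"pics/sun_{n}.png",cv2.resize(d["color"][v0-30:v0+30,u0-40:u0+40,::-1],None,fx=8,fy=8,interpolation=2));print("suncrop org",u0-40,v0-30)
E
```

```text
scene 1 [475 156  31  37 802] [0.433  0.3303]
scene 2 [187 192  28  19 248] [ 0.4594 -0.2316]
scene 3 [ 311  210  196  137 8564] [0.6813 0.1146]
scene ((606.1783447265625, 114.38150024414062), (272.9278869628906, 238.47781372070312), 16.109521865844727)
[[441, 191], [508, -38], [770, 37], [704, 266]]
[] []
ball 370 158 6.5906997
suncrop org 102 183
top 1 [ 107  117  121   53 2337] [0.7077 0.1383]
top 2 [ 193  160   63   99 1254] [0.5495 0.0114]
top 4 [348 253  27  25 321] [ 0.4447 -0.2294]
top 5 [163 256  24  14 157] [0.4655 0.1219]
top 6 [136 262  23  16 161] [0.4535 0.1816]
top 7 [ 52 265  34  26 692] [0.4443 0.3297]
top ((598.734375, 116.33653259277344), (268.6188049316406, 232.96295166015625), 16.028100967407227)
[[437, 191], [501, -32], [759, 41], [695, 265]]
[] []
ball 191 260 7.7969
suncrop org 371 208
```

View pics/sun_top.png

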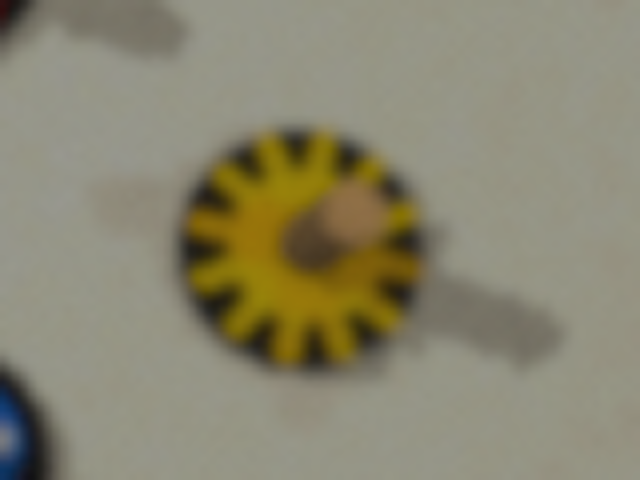

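View pics/sun_scene.png

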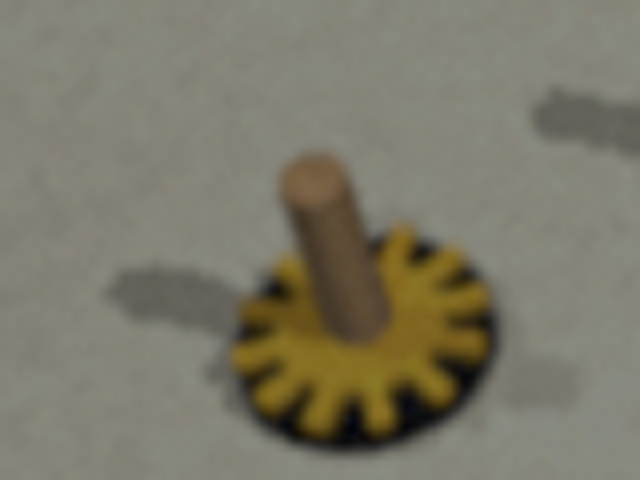

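```bash
python3 - <<'E'
from fit import *
D={n:imaging.get_image(n) for n in("scene","top")}
X,r=lsq_tri([(D["scene"],(370.5,158.3)),(D["top"],(191.9,263))]);print("knob",X,r)
print("suntop",lsq_tri([(D["scene"],(141,205)),(D["top"],(414.8,234.4))]),"disc",lsq_tri([(D["scene"],(147.3,224.7)),(D["top"],(408.4,238.4))]))
print(atz(D["scene"],(141,205),.06),atz(D["top"],(414.8,234.4),.06),atz(D["scene"],(147.3,224.7),.008),atz(D["top"],(408.4,238.4),.010))
for n in D: cv2.imwrite(f"pics/kb_{n}.png",cv2.resize(D[n]["color"][(130,230)[n=="top"]:,(330,150)[n=="top"]:][:60,:80,::-1],None,fx=8,fy=8,interpolation=2))
# model of deck corners for guess
for nx,ny in((.550,.101),(.5555,.100),(.548,.102)):
  a=np.radians(16.05);R=np.array([[np.cos(a),-np.sin(a)],[np.sin(a),np.cos(a)]])
  for n in D: print(nx,n,[proj(D[n],[*(np.array([nx,ny])+R@c),.018]).round(1).tolist() for c in([-.085,-.12],[.19,-.12],[.19,.12],[-.085,.12])])
E
```

```text
knob [0.454  0.0753 0.0983] 0.0002650334382068929
suntop (array([ 0.4943, -0.33  ,  0.0578]), np.float64(0.00019218235645237152)) disc (array([ 0.4951, -0.3302,  0.0049]), np.float64(4.680891895928422e-06))
[ 0.4963 -0.3294  0.06  ] [ 0.4939 -0.3293  0.06  ] [ 0.4978 -0.3293  0.008 ] [ 0.4943 -0.3289  0.01  ]
0.55 scene [[308.2, 212.6], [378.1, 343.9], [508.6, 292.8], [423.5, 179.1]]
0.55 top [[258.4, 240.5], [217.5, 113.6], [104.3, 149.5], [138.5, 279.8]]
0.5555 scene [[308.0, 214.9], [378.1, 347.4], [509.2, 295.8], [423.7, 181.2]]
0.5555 top [[258.8, 237.7], [217.9, 111.0], [104.9, 146.9], [139.1, 276.9]]
0.548 scene [[308.7, 211.7], [378.5, 342.7], [508.7, 291.7], [423.7, 178.3]]
0.548 top [[257.9, 241.6], [217.0, 114.5], [103.8, 150.5], [138.0, 280.8]]
```

```bash
python3 - <<'E'
from fit import *
D={n:imaging.get_image(n) for n in("scene","top")}
a=cv2.imread("pics/kb_scene.png");b=cv2.imread("pics/kb_top.png");cv2.imwrite("pics/kb.png",cv2.resize(np.vstack([a,b]),None,fx=.62,fy=.62))
i=cv2.resize(D["scene"]["color"][185:350,300:520,::-1],None,fx=3.5,fy=3.5);cv2.imwrite("pics/dk.png",i)
E
```

```text
(no output)
```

View pics/kb.png

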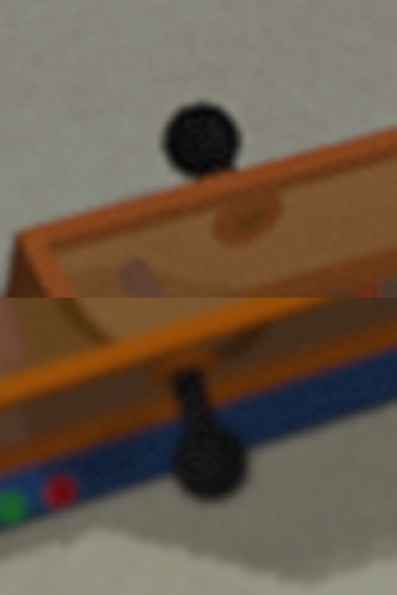

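View pics/dk.png

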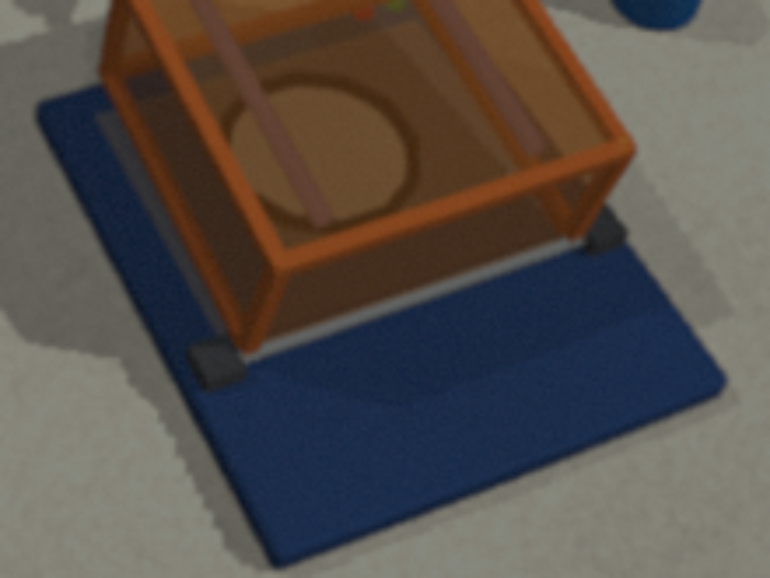

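The ball triangulates to (0.454, 0.075, 0.098), which puts the guard at about 0.11 rad. The nest point derived from it, (0.550, 0.103), agrees with the deck fit of (0.550, 0.101). The station yaw is about 0.280 rad, and the sun stick is at (0.495, -0.330).

```bash
cat > mv.py <<'E'
from h import *
from scipy.spatial.transform import Rotation as Ro
np.set_printoptions(precision=4,suppress=True)
YAW=0.280
def st():
    o=monitor.get_obs();R=Ro.from_rotvec(o["tool_rot"]).as_matrix();p=np.array(o["tool_pos"])
    return o,R,p
def go(goal,jaw=None):
    o,R,p=st();s=R.T@(np.array(goal)-p)
    a=np.arctan2(R[1,0],R[0,0]);roll=0 if jaw is None else -((jaw-a+np.pi/2)%np.pi-np.pi/2)
    print("t",round(o["t"],2),"tcp",p,"jaw",round(a,3),"shift",s,"roll",round(roll,3),"q",np.array(o["q"]),"F",np.array(o["contact_force"]),"open",round(o["opening"],4));return s,roll
E
python3 -c "
from mv import *
go([.454,.0753,.18],np.pi/2+YAW)"
```

```text
t 2.05 tcp [0.1822 0.5979 0.1933] jaw 1.275 shift [-0.4206  0.4123  0.0133] roll -0.576 q [ 1.156   0.0527  1.6129 -0.      1.476  -0.119 ] F [ 0.6924 -0.9276  0.8309] open 0.0853
```

Request:
step_arm(targets=[-0.03,0.03,0.002,-0.05,-0.065,0.064,0.003,-0.12,-0.1,0.098,0.004,-0.19,-0.135,0.132,0.005,-0.26,-0.17,0.166,0.006,-0.33,-0.205,0.2,0.007,-0.4,-0.24,0.234,0.008,-0.47,-0.275,0.268,0.009,-0.54,-0.31,0.302,0.01,-0.576,-0.345,0.336,0.011,-0.576,-0.38,0.37,0.012,-0.576,-0.405,0.395,0.013,-0.576], grip=0.0854)

```text
t: 3.05
tool_pos: [0.4121, 0.1518, 0.1822]
tool_rot: [1.889, 2.509, 0.002]
contact_force: [0.8, 1.4, -0.1]
opening: 0.0853
```

```bash
python3 -c "
from mv import *
go([.454,.0753,.077],np.pi/2+YAW)"
```

```text
t 3.05 tcp [0.4121 0.1518 0.1822] jaw 1.851 shift [-0.0851  0.0189  0.1053] roll 0.0 q [ 0.1832 -0.4136  2.0388  0.0001  1.5149 -1.6679] F [ 0.8494  1.4075 -0.1362] open 0.0853
```

Request:
step_arm(targets=[-0.035,0.008,0,0,-0.065,0.015,0,0,-0.085,0.019,0,0,-0.085,0.019,0,0,-0.085,0.019,0.02,0,-0.085,0.019,0.04,0,-0.085,0.019,0.06,0,-0.085,0.019,0.08,0,-0.085,0.019,0.095,0,-0.085,0.019,0.105,0,-0.085,0.019,0.105,0,-0.085,0.019,0.105,0])

```text
t: 4.05
tool_pos: [0.4538, 0.0758, 0.0773]
tool_rot: [1.888, 2.51, 0.001]
contact_force: [0.9, 0.2, 0.7]
opening: 0.0852
```

```bash
python3 -c "
from mv import *
go([.454,.0753,.077],np.pi/2+YAW)
d=shot('scene','g1.png');e=shot('top','g2.png')
a=d['color'][100:240,280:480,::-1];b=e['color'][180:320,110:310,::-1]
cv2.imwrite('pics/g.png',cv2.resize(np.hstack([a,b]),None,fx=2,fy=2,interpolation=2))"
```

```text
t 4.05 tcp [0.4538 0.0758 0.0773] jaw 1.852 shift [-0.0005  0.0001  0.0003] roll 0.001 q [ 0.0032 -0.2564  2.0986  0.0004  1.2985 -1.8485] F [0.8534 0.1934 0.7106] open 0.0852
```

View pics/g.png

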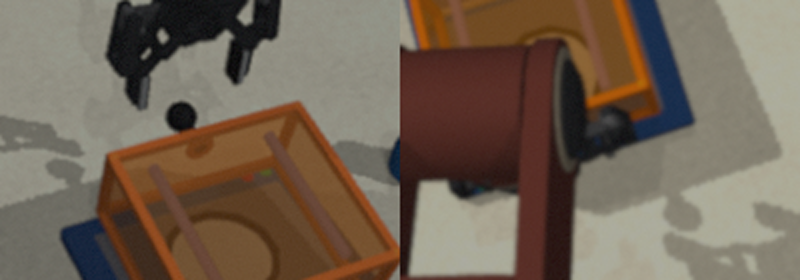

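```bash
python3 -c "
from mv import *
d=shot('scene','g3.png')
o,R,p=st()
for back in (0,.013,.019,.032,.045):
  for s in(-.0427,-.05,.0427,.05): print(back,s,proj(d,p+R@np.array([s,0,-back])))
cv2.imwrite('pics/g4.png',cv2.resize(d['color'][90:190,310:450,::-1],None,fx=5.5,fy=5.5,interpolation=2))"
```

```text
0 -0.0427 [347.9685 172.6383]
0 -0.05 [344.2127 173.6672]
0 0.0427 [390.5889 160.9909]
0 0.05 [394.1177 160.0289]
0.013 -0.0427 [348.6049 167.3016]
0.013 -0.05 [344.81   168.3296]
0.013 0.0427 [391.6482 155.6776]
0.013 0.05 [395.2102 154.7187]
0.019 -0.0427 [348.9026 164.7997]
0.019 -0.05 [345.0894 165.8271]
0.019 0.0427 [392.1434 153.1882]
0.019 0.05 [395.7207 152.2309]
0.032 -0.0427 [349.5562 159.2924]
0.032 -0.05 [345.703  160.3183]
0.032 0.0427 [393.2298 147.7125]
0.032 0.05 [396.841 146.759]
0.045 -0.0427 [350.2219 153.6645]
0.045 -0.05 [346.3279 154.6884]
0.045 0.0427 [394.3351 142.1221]
0.045 0.05 [397.9808 141.173 ]
```

View pics/g4.png

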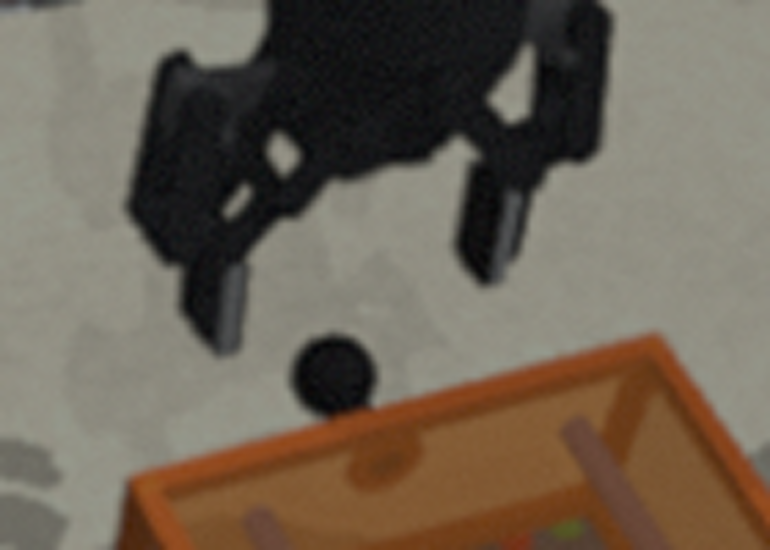

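The tips show at (350,154) and (399,141), higher in the image than the TCP reading predicts. I'll check this with depth.

```bash
python3 -c "
from mv import *
d=shot('scene','g5.png')
o,R,p=st();print(p)
for uv in ((349,150),(348,148),(351,146),(397,138),(398,136),(396,130),(345,130),(385,113),(370,158),(371,156)):
  X=atdepth(d,uv);print(uv,d['depth'][uv[1],uv[0]],X,R.T@(X-p))
e=imaging.get_image('top')
cv2.imwrite('pics/g6.png',cv2.resize(e['color'][200:320,120:280,::-1],None,fx=4.5,fy=4.5,interpolation=2))
"
```

```text
[0.4551 0.0756 0.0788]
(349, 150) 0.8283566 [0.477  0.0292 0.1418] [-0.0507  0.0084 -0.0629]
(348, 148) 0.8253681 [0.4766 0.0272 0.146 ] [-0.0524  0.0075 -0.0671]
(351, 146) 0.8200705 [0.4784 0.0314 0.1517] [-0.0489  0.0104 -0.0728]
(397, 138) 0.85256046 [0.4495 0.1175 0.1387] [ 0.0418  0.0065 -0.0599]
(398, 136) 0.8485427 [0.4501 0.1184 0.1436] [ 0.0425  0.0072 -0.0648]
(396, 130) 0.8495967 [0.4413 0.116  0.1496] [ 0.0426 -0.0019 -0.0709]
(345, 130) 0.7852441 [0.4845 0.0172 0.1916] [-0.0643  0.0125 -0.1127]
(385, 113) 0.79315156 [0.4623 0.0845 0.2042] [ 0.0065  0.0099 -0.1254]
(370, 158) 0.86323464 [0.4644 0.0709 0.109 ] [-0.007   0.0078 -0.0302]
(371, 156) 0.86483926 [0.4608 0.0733 0.1102] [-0.0038  0.0049 -0.0313]
```

View pics/g6.png

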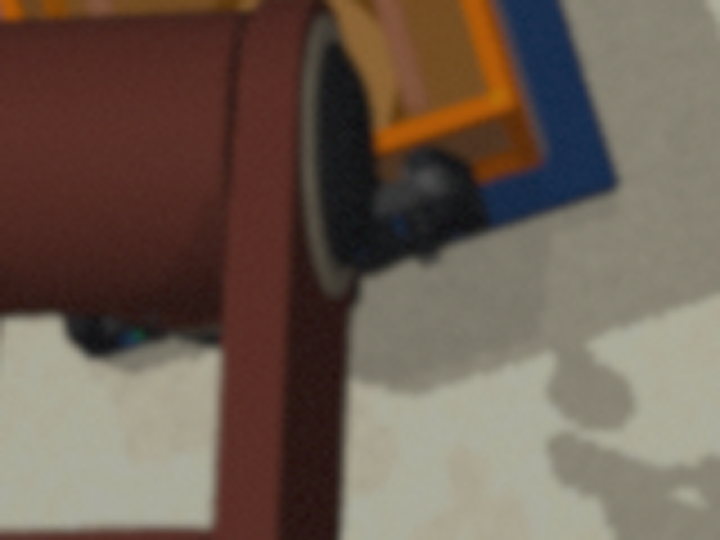

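```bash
python3 -c "
from mv import *
d=shot('scene','g7.png')
o,R,p=st();print(p,o['contact_force'])
v,u=np.mgrid[95:175,325:425]
L=[]
for a,b in zip(u.ravel(),v.ravel()):
  if d['depth'][b,a]>0:
    X=atdepth(d,(a,b))
    if np.linalg.norm(X[:2]-p[:2])<.09: L.append(R.T@(X-p))
L=np.array(L)
for s in(-1,1):
  m=(L[:,0]*s>.03)&(L[:,0]*s<.06)&(abs(L[:,1])<.02);print(s,np.sort(L[m,2])[-8:])
m=(abs(L[:,0])<.02)&(abs(L[:,1])<.05)&(L[:,2]<-.05);print('body',np.sort(L[m,2])[-12:])
"
```

```text
[0.4549 0.0755 0.0784] [ 0.1224 -0.3338 -0.0914]
-1 [-0.0571 -0.0561 -0.0559 -0.0551 -0.055  -0.0538 -0.0528 -0.0511]
1 [-0.0546 -0.0542 -0.0541 -0.054  -0.054  -0.0535 -0.0528 -0.0521]
body [-0.1131 -0.1127 -0.1127 -0.1124 -0.1123 -0.1122 -0.112  -0.1116 -0.1114
 -0.1111 -0.1107 -0.1099]
```

Request:
step_arm(targets=[0,0,0.008,0,0,0,0.016,0,0,0,0.02,0,0,0,0.02,0])

```text
t: 4.68
tool_pos: [0.4535, 0.0754, 0.0564]
tool_rot: [-1.889, -2.51, -0.001]
contact_force: [-0.7, 0.2, 0.0]
opening: 0.085
```

```bash
python3 -c "
from mv import *
d=shot('scene','g8.png')
o,R,p=st();print(p,o['contact_force'])
v,u=np.mgrid[95:175,325:425]
L=[]
for a,b in zip(u.ravel(),v.ravel()):
  if d['depth'][b,a]>0:
    X=atdepth(d,(a,b))
    if np.linalg.norm(X[:2]-p[:2])<.09: L.append(R.T@(X-p))
L=np.array(L)
for s in(-1,1):
  m=(L[:,0]*s>.03)&(L[:,0]*s<.06)&(abs(L[:,1])<.02);print(s,np.sort(L[m,2])[-8:])
m=(abs(L[:,0])<.02)&(abs(L[:,1])<.05)&(L[:,2]<-.05);print('body',np.sort(L[m,2])[-12:])
cv2.imwrite('pics/g9.png',cv2.resize(d['color'][90:190,310:450,::-1],None,fx=5,fy=5,interpolation=2))
"
```

```text
[0.4539 0.0755 0.0571] [ 0.1345 -0.9907 -0.2318]
-1 [-0.0555 -0.0554 -0.055  -0.0539 -0.0535 -0.0531 -0.0513 -0.0505]
1 [-0.0534 -0.0531 -0.0531 -0.0527 -0.0525 -0.0517 -0.0516 -0.0511]
body [-0.0507 -0.0507 -0.0506 -0.0506 -0.0505 -0.0505 -0.0504 -0.0504 -0.0503
 -0.0502 -0.0501 -0.0501]
```

View pics/g9.png

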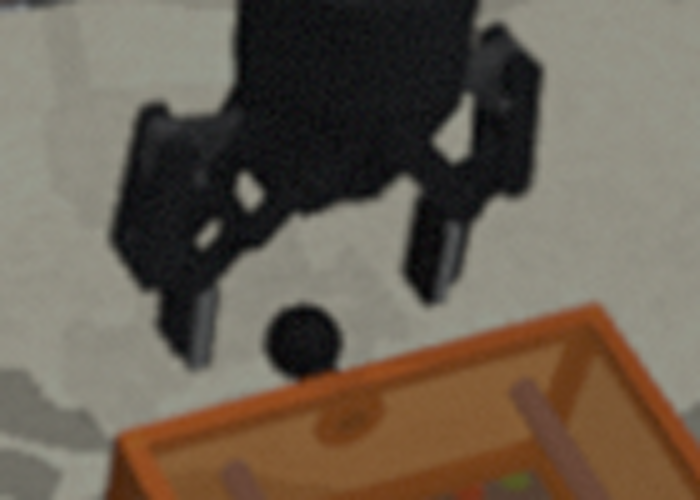

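Tips, body and pads all sit about 39 mm behind where the reported TCP puts them. The cameras agree with each other, and the opening and the lateral position are right. So the true finger end is about 39 mm higher than the reading, and I'll correct every height for that. Next I go down another 20 mm and pinch.

Request:
step_arm(targets=[0,0,0.008,0,0,0,0.016,0,0,0,0.02,0,0,0,0.02,0])

```text
t: 5.07
tool_pos: [0.4526, 0.0755, 0.0353]
tool_rot: [-1.888, -2.508, 0.002]
contact_force: [-1.4, 0.1, 0.4]
opening: 0.0857
```

```bash
python3 -c "
from mv import *
d=shot('scene','g10.png')
o,R,p=st();print(p,o['contact_force'])
cv2.imwrite('pics/g11.png',cv2.resize(d['color'][90:190,310:450,::-1],None,fx=5,fy=5,interpolation=2))
"
```

```text
[0.4531 0.0755 0.036 ] [ 1.2755 -0.2296  0.5214]
```

View pics/g11.png

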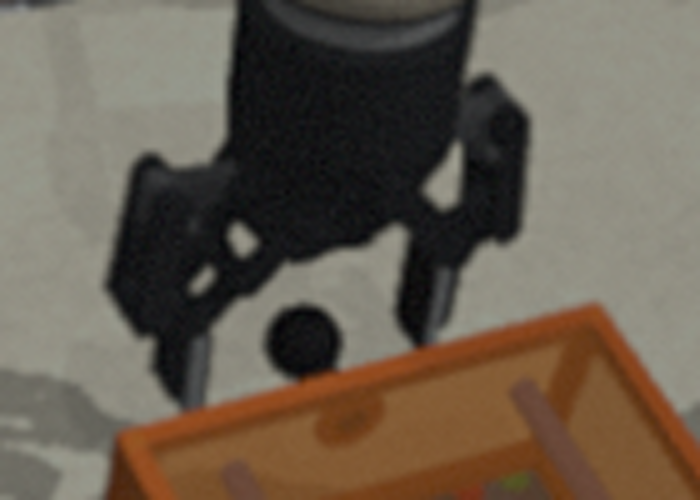

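The fingers straddle the ball, with the tips on both sides at (190,405) and (430,345) of the crop and the ball at (303,342). I'll close now.

Request:
step_arm(targets=[0,0,0,0,0,0,0,0,0,0,0,0,0,0,0,0,0,0,0,0,0,0,0,0,0,0,0,0,0,0,0,0,0,0,0,0,0,0,0,0], grip=0.0, force=40)

```text
t: 5.95
tool_pos: [0.4534, 0.0748, 0.0363]
tool_rot: [1.889, 2.51, -0.002]
contact_force: [0.4, -5.4, 1.6]
opening: 0.026
```

```bash
python3 -c "
from mv import *
d=shot('scene','g12.png')
o,R,p=st();print(p,o['contact_force'],o['wrist_torque'],o['opening'])
cv2.imwrite('pics/g13.png',cv2.resize(d['color'][90:190,310:450,::-1],None,fx=5,fy=5,interpolation=2))
# arc
H=np.array([.550,.102])+.095*np.array([np.cos(YAW),np.sin(YAW)])
xh=np.array([np.cos(YAW),np.sin(YAW)])
k=np.array([.454,.0753,.0983])
a0=np.arctan2(.0983-.021,(H-k[:2])@xh);print('a0',a0,'th',a0-.2646, 'rad',np.hypot(.0773,(H-k[:2])@xh), 'lat',(k[:2]-H)@[-xh[1],xh[0]])
for a in np.linspace(.377,1.9,13):
  dx=.21*(np.cos(.377)-np.cos(a));dz=.21*(np.sin(a)-np.sin(.377))
  w=np.array([*(dx*xh),dz]);print(round(a,3),R.T@w)
"
```

```text
[0.4534 0.0748 0.0363] [-0.2422 -5.8305  1.5523] [-0.8405 -0.0034  0.0007] 0.02571573716659652
a0 0.3780413745075412 th 0.11344137450754121 rad 0.20942785527710894 lat 0.0008699620592573784
0.377 [0. 0. 0.]
0.504 [-0.      0.0113 -0.0241]
0.631 [-0.      0.0256 -0.0466]
0.758 [-0.0001  0.0427 -0.0671]
0.885 [-0.0001  0.0621 -0.0852]
1.012 [-0.0001  0.0838 -0.1008]
1.138 [-0.0001  0.1072 -0.1134]
1.265 [-0.0001  0.132  -0.1231]
1.392 [-0.0002  0.1579 -0.1295]
1.519 [-0.0002  0.1843 -0.1325]
1.646 [-0.0002  0.211  -0.1322]
1.773 [-0.0002  0.2374 -0.1286]
1.9 [-0.0002  0.2631 -0.1216]
```

View pics/g13.png

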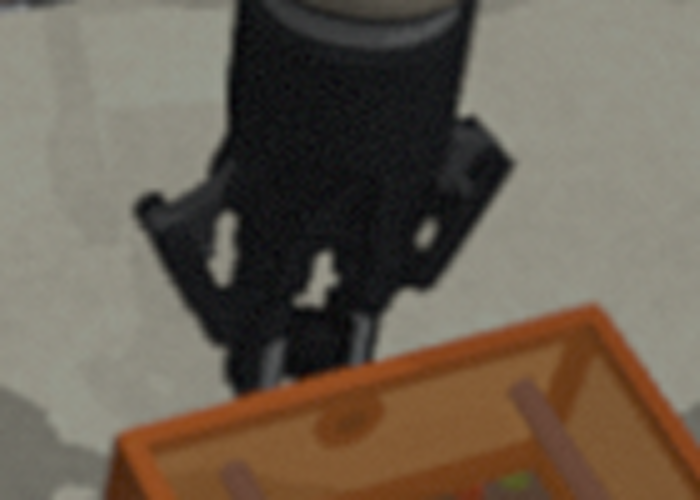

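Request:
step_arm(targets=[0,0.005,-0.012,0,0,0.0113,-0.0241,0,0,0.018,-0.0355,0,0,0.0256,-0.0466,0,0,0.034,-0.057,0,0,0.0427,-0.0671,0,0,0.052,-0.0765,0,0,0.0621,-0.0852,0,0,0.073,-0.0935,0,0,0.0838,-0.1008,0,0,0.0952,-0.1073,0,0,0.1072,-0.1134,0])

```text
t: 7.0
tool_pos: [0.5558, 0.1043, 0.1496]
tool_rot: [-1.888, -2.508, 0.006]
contact_force: [-0.9, -3.9, -1.6]
opening: 0.0255
```

```bash
python3 -c "
from mv import *
d=shot('scene','o1.png')
o,R,p=st();print(p,o['contact_force'],o['opening'])
xh=np.array([np.cos(YAW),np.sin(YAW)]);k=np.array([.4534,.0748,.0363]);
print('prog',(p-k)[:2]@xh,(p-k)[2])
x=.1953-(p-k)[:2]@xh;z=.0773+(p-k)[2];a1=np.arctan2(z,x);print('ang',a1,np.hypot(x,z))
for a in np.arange(a1,1.94,.06):
  w=np.array([*(.21*(np.cos(a1)-np.cos(a))*xh),.21*(np.sin(a)-np.sin(a1))]);print(round(a,3),R.T@w)
"
```

```text
[0.5586 0.1051 0.1508] [ 2.4627 -2.5688 -1.5958] 0.025663856172764763
prog 0.10948557339467886 0.11454232348556986
ang 1.1501754161654167 0.21016087384178359
1.15 [0. 0. 0.]
1.21 [-0.      0.0117 -0.0048]
1.27 [-0.      0.0236 -0.0089]
1.33 [-0.      0.0357 -0.0122]
1.39 [-0.      0.048  -0.0149]
1.45 [-0.      0.0605 -0.0167]
1.51 [-0.      0.073  -0.0179]
1.57 [-0.      0.0856 -0.0182]
1.63 [-0.      0.0982 -0.0179]
1.69 [-0.      0.1108 -0.0167]
1.75 [-0.      0.1232 -0.0148]
1.81 [-0.      0.1355 -0.0122]
1.87 [-0.      0.1477 -0.0089]
1.93 [-0.      0.1596 -0.0048]
```

View pics/o1.png

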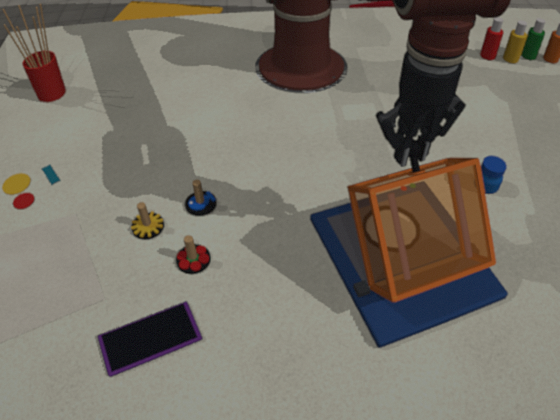

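The guard is swinging up with the ball still in the grip, at about 0.89 rad. I'll continue to the stop.

Request:
step_arm(targets=[0,0.0117,-0.0048,0,0,0.0236,-0.0089,0,0,0.0357,-0.0122,0,0,0.048,-0.0149,0,0,0.0605,-0.0167,0,0,0.073,-0.0179,0,0,0.0856,-0.0182,0,0,0.0982,-0.0179,0,0,0.1108,-0.0167,0,0,0.1232,-0.0148,0,0,0.1355,-0.0122,0,0,0.142,-0.0105,0])

```text
t: 8.05
tool_pos: [0.696, 0.1448, 0.1624]
tool_rot: [1.889, 2.509, 0.002]
contact_force: [-0.8, -2.8, 3.6]
opening: 0.0259
```

Request:
step_arm(targets=[0,0.002,0.001,0,0,0.004,0.002,0,0,0.006,0.003,0,0,0.006,0.003,0])

```text
t: 8.38
tool_pos: [0.7025, 0.1466, 0.1605]
tool_rot: [1.888, 2.508, 0.005]
contact_force: [1.3, -2.6, 4.6]
opening: 0.0254
```

```bash
python3 -c "
from mv import *
d=shot('scene','o2.png')
o,R,p=st();print(p,o['contact_force'],o['opening'])
xh=np.array([np.cos(YAW),np.sin(YAW)]);k=np.array([.4534,.0748,.0363]);
x=.1953-(p-k)[:2]@xh;z=.0773+(p-k)[2];a1=np.arctan2(z,x);print('ang',a1,a1-.2646,np.hypot(x,z))
"
```

```text
[0.7025 0.1466 0.1604] [ 1.6919 -1.8437  3.9316] 0.02587458027186657
ang 1.8783074454485342 1.6137074454485343 0.21131967019454653
```

View pics/o2.png

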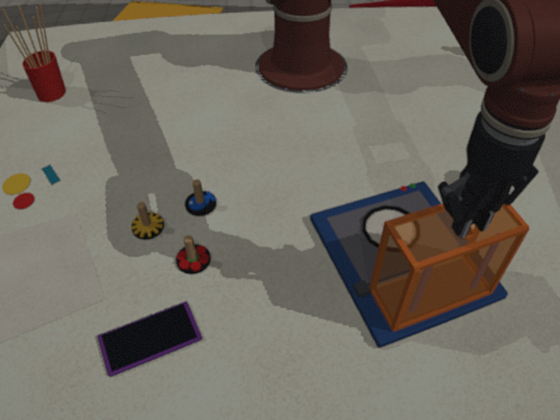

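Request:
step_arm(targets=[0,0.003,0.001,0,0,0.005,0.0015,0,0,0.007,0.002,0,0,0.007,0.002,0])

```text
t: 8.77
tool_pos: [0.707, 0.148, 0.1588]
tool_rot: [-1.889, -2.509, 0.003]
contact_force: [-10.0, -4.3, 8.6]
opening: 0.0259
```

```bash
python3 -c "
from mv import *
o,R,p=st();print(p,o['contact_force'],o['opening'])
xh=np.array([np.cos(YAW),np.sin(YAW)]);k=np.array([.4534,.0748,.0363]);
x=.1953-(p-k)[:2]@xh;z=.0773+(p-k)[2];a1=np.arctan2(z,x);print('ang',a1,a1-.2646,np.hypot(x,z))
"
```

```text
[0.707  0.148  0.1588] [-10.0241  -4.2899   8.6434] 0.02591170670434192
ang 1.9019663284772486 1.6373663284772486 0.21123187677125482
```

Force rises at the stop, so the guard is fully open. I'll release and lift.

Request:
step_arm(targets=[0,-0.002,0,0,0,-0.002,0,0,0,-0.002,0,0,0,-0.002,0,0,0,-0.002,0,0,0,-0.002,0,0,0,-0.002,-0.015,0,0,-0.002,-0.035,0,0,-0.002,-0.055,0,0,-0.002,-0.07,0,0,-0.002,-0.08,0,0,-0.002,-0.08,0], grip=0.07)

```text
t: 9.77
tool_pos: [0.7069, 0.1477, 0.2433]
tool_rot: [1.887, 2.507, 0.003]
contact_force: [-0.5, 0.1, 1.1]
opening: 0.0698
```

```bash
python3 -c "
from mv import *
go([.495,-.33,.12])
d=shot('scene','o3.png');e=shot('top','o4.png')
cv2.imwrite('pics/o5.png',np.hstack([cv2.resize(d['color'][150:350,290:540,::-1],None,fx=1.6,fy=1.6,interpolation=2),cv2.resize(e['color'][100:300,80:330,::-1],None,fx=1.6,fy=1.6,interpolation=2)]))"
```

```text
t 9.77 tcp [0.7069 0.1477 0.2433] jaw 1.851 shift [-0.4002 -0.3363  0.1226] roll 0 q [ 0.1033  0.2521  1.3096 -0.0008  1.5759 -1.7478] F [-0.5256  0.1357  1.0997] open 0.0698
```

View pics/o5.png

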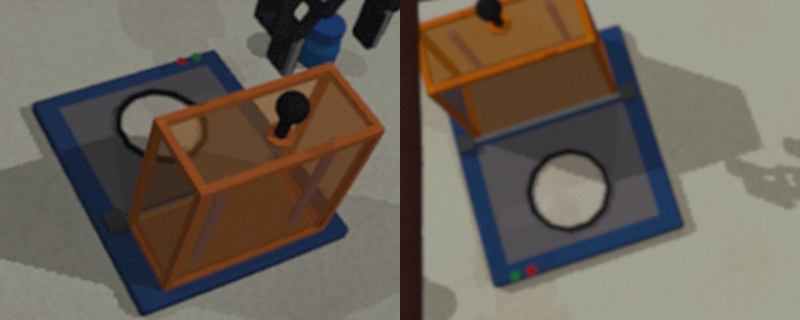

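Request:
step_arm(targets=[-0.025,-0.02,0,0,-0.055,-0.046,0,0,-0.085,-0.071,0,0,-0.115,-0.097,0,0,-0.145,-0.122,0.005,0,-0.175,-0.147,0.015,0,-0.205,-0.172,0.03,0,-0.235,-0.197,0.045,0,-0.265,-0.223,0.06,0,-0.295,-0.248,0.075,0,-0.325,-0.273,0.09,0,-0.35,-0.294,0.1,0], grip=0.055)

```text
t: 10.87
tool_pos: [0.5165, -0.2712, 0.1361]
tool_rot: [-1.887, -2.505, 0.004]
contact_force: [-0.2, -0.5, -0.9]
opening: 0.0548
```

```bash
python3 -c "
from fit import *
from mv import *
go([.495,-.33,.06])
D={n:shot(n,'r_%s.png'%n) for n in('scene','top')}
for n in D:
  print(imaging.mark_of('nest',D[n])[:1],[atz(D[n],m['uv'],.018) for m in imaging.mark_of('nest',D[n])[:1]])
d=D['top']
g=d['color'].astype(int);cv2.imwrite('pics/ringtop.png',cv2.resize(d['color'][185:255,145:225,::-1],None,fx=8,fy=8,interpolation=2))
m=(d['color'].max(2)<45).astype(np.uint8)
nl,lab,st_,ce=cv2.connectedComponentsWithStats(m)
for i in range(1,nl):
  if st_[i,4]>100 and abs(ce[i][0]-186)<8 and abs(ce[i][1]-219)<8:
    ys,xs=np.where(lab==i);P=np.array([atz(d,(x,y),.024)[:2] for x,y in zip(xs,ys)]);print(st_[i],cv2.minEnclosingCircle((P*1000).astype(np.float32)),P.mean(0))
"
```

```text
t 10.87 tcp [ 0.5165 -0.2712  0.1361] jaw 1.85 shift [-0.0508 -0.0365  0.0761] roll 0 q [-0.6098  0.0007  1.763  -0.0022  1.3836 -2.4597] F [-0.1927 -0.4626 -0.8628] open 0.0548
[{'uv': [390.8, 232.0], 'score': 0.78}] [array([0.5579, 0.1013, 0.018 ])]
[{'uv': [183.4, 216.2], 'score': 0.73}] [array([0.5551, 0.1067, 0.018 ])]
```

View pics/ringtop.png

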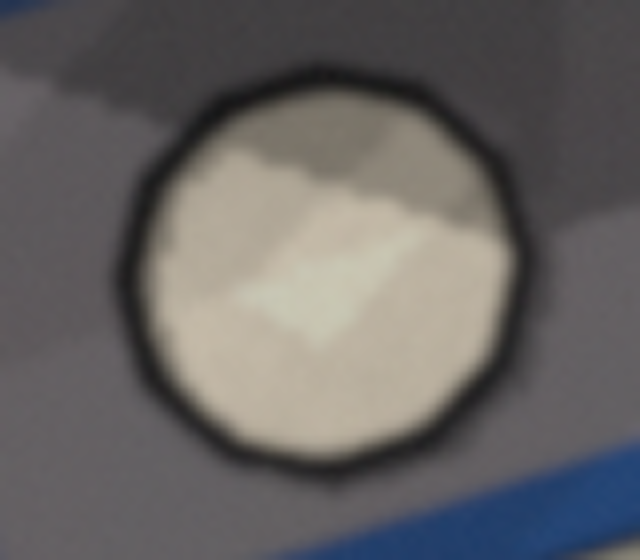

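View pics/r_scene.png

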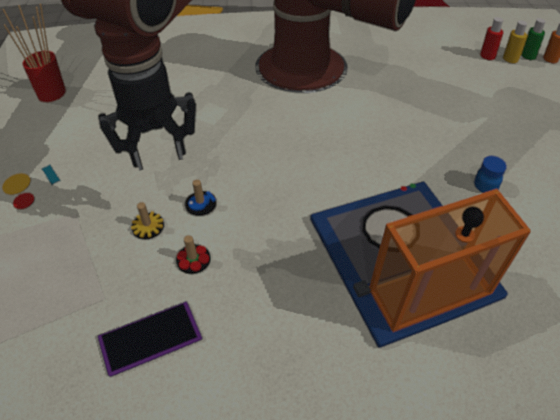

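The guard stays fully up, the ring is clear, and in the top picture the ring centre is at about (185.3, 218.5). Now I go over the sun.

Request:
step_arm(targets=[-0.03,-0.02,0.02,0,-0.0508,-0.0365,0.04,0,-0.0508,-0.0365,0.06,0,-0.0508,-0.0365,0.07,0,-0.0508,-0.0365,0.076,0,-0.0508,-0.0365,0.076,0,-0.0508,-0.0365,0.076,0])

```text
t: 11.75
tool_pos: [0.4996, -0.3275, 0.0642]
tool_rot: [-1.886, -2.512, 0.002]
contact_force: [0.4, 0.7, 0.5]
opening: 0.055
```

```bash
python3 -c "
from fit import *
from mv import *
go([.495,-.33,-.024])
D={n:shot(n,'s_%s.png'%n) for n in('scene','top')}
print('nest',atz(D['top'],(185.3,218.5),.022))
cv2.imwrite('pics/s1.png',np.hstack([cv2.resize(D['scene']['color'][130:250,80:230,::-1],None,fx=2.6,fy=2.6,interpolation=2),cv2.resize(D['top']['color'][180:300,340:490,::-1],None,fx=2.6,fy=2.6,interpolation=2)]))
"
```

```text
t 11.75 tcp [ 0.4996 -0.3275  0.0642] jaw 1.854 shift [-0.0011 -0.005   0.0882] roll 0 q [-0.704   0.101   1.7858 -0.0015  1.2552 -2.5573] F [0.3632 0.6769 0.4721] open 0.055
nest [0.5496 0.1022 0.022 ]
```

View pics/s1.png

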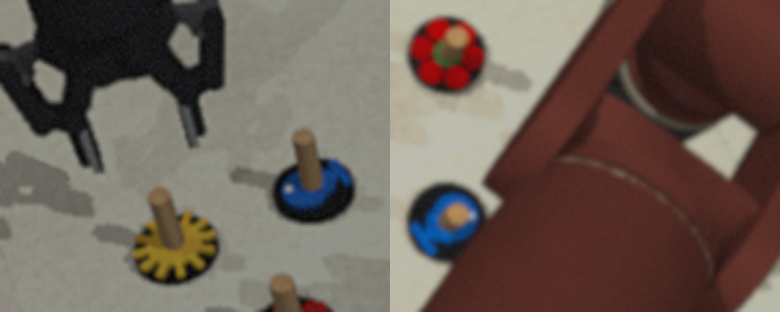

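Request:
step_arm(targets=[-0.001,-0.004,0.01,0,-0.001,-0.004,0.025,0,-0.001,-0.004,0.04,0,-0.001,-0.004,0.053,0,-0.001,-0.004,0.06,0,-0.001,-0.004,0.06,0])

```text
t: 12.35
tool_pos: [0.495, -0.3294, 0.0028]
tool_rot: [-1.885, -2.51, 0.002]
contact_force: [-0.5, -0.0, -0.1]
opening: 0.0546
```

```bash
python3 -c "
from mv import *
go([.4955,-.3296,-.024])
d=shot('scene','s2.png')
cv2.imwrite('pics/s3.png',cv2.resize(d['color'][150:250,80:220,::-1],None,fx=5,fy=5,interpolation=2))
"
```

```text
t 12.35 tcp [ 0.495  -0.3294  0.0028] jaw 1.853 shift [-0.0004  0.0005  0.0268] roll 0 q [-0.7114  0.1742  1.8195 -0.0016  1.1504 -2.5641] F [-0.4925 -0.0363 -0.0631] open 0.0546
```

View pics/s3.png

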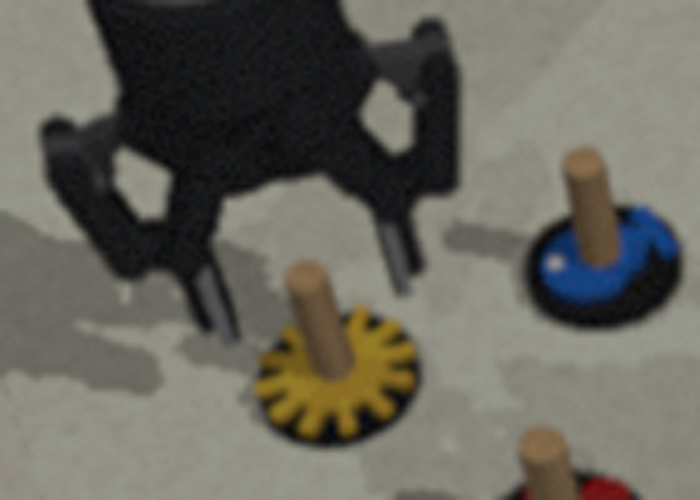

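The fingers straddle the stick, with tips at (230,335) and (402,290) of the crop and the stick between them. Down 26 mm, then close.

Request:
step_arm(targets=[0,0,0.009,0,0,0,0.018,0,0,0,0.026,0,0,0,0.026,0,0,0,0.026,0])

```text
t: 12.82
tool_pos: [0.4951, -0.3295, -0.0229]
tool_rot: [-1.885, -2.51, 0.002]
contact_force: [0.3, 0.4, -0.1]
opening: 0.055
```

Request:
step_arm(targets=[0,0,0,0,0,0,0,0,0,0,0,0,0,0,0,0,0,0,0,0,0,0,0,0,0,0,0,0,0,0,0,0], grip=0.0, force=40)

```text
t: 13.48
tool_pos: [0.4955, -0.3298, -0.0223]
tool_rot: [-1.886, -2.511, 0.002]
contact_force: [-0.3, 0.1, 2.7]
opening: 0.0151
```

```bash
python3 -c "
from mv import *
go([.55,.102,.05])
d=shot('scene','s4.png')
cv2.imwrite('pics/s5.png',cv2.resize(d['color'][150:250,80:220,::-1],None,fx=5,fy=5,interpolation=2))
"
```

```text
t 13.48 tcp [ 0.4955 -0.3298 -0.0223] jaw 1.853 shift [ 0.3995  0.1725 -0.0725] roll 0 q [-0.7114  0.2111  1.826  -0.0016  1.1059 -2.564 ] F [-0.2704  0.0996  2.6928] open 0.0151
```

View pics/s5.png

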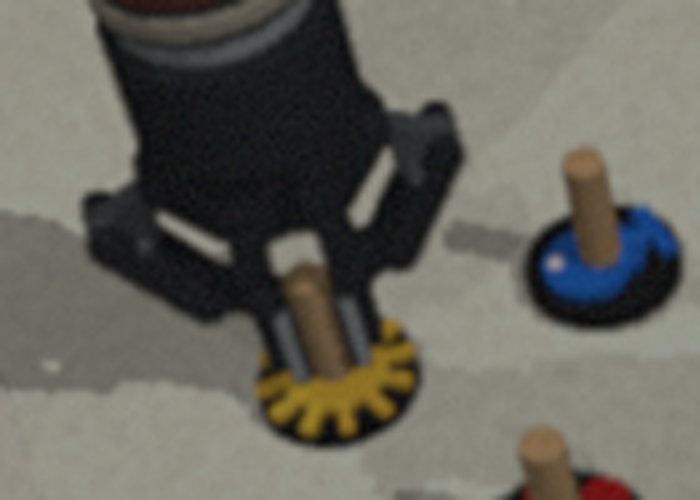

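Gripped at an opening of 15.1 mm. The ball read 2.3 mm under its size in the same way, so this fits a 16 mm stick. Lift, then carry to the nest.

Request:
step_arm(targets=[0,0,-0.01,0,0,0,-0.025,0,0,0,-0.045,0,0,0,-0.065,0,0.01,0.004,-0.08,0,0.035,0.015,-0.085,0,0.065,0.028,-0.085,0,0.095,0.041,-0.085,0,0.125,0.054,-0.085,0,0.155,0.067,-0.085,0,0.185,0.08,-0.085,0,0.215,0.093,-0.085,0])

```text
t: 14.53
tool_pos: [0.5247, -0.0958, 0.0628]
tool_rot: [-1.886, -2.51, 0.002]
contact_force: [-0.2, -0.4, -1.0]
opening: 0.015
```

```bash
python3 -c "
from mv import *
go([.55,.102,.045],np.pi/2+YAW)
d=shot('scene','c1.png')"
```

```text
t 14.53 tcp [ 0.5247 -0.0958  0.0628] jaw 1.853 shift [0.1829 0.0795 0.0177] roll 0.002 q [-0.3196 -0.0457  1.9383 -0.0008  1.2512 -2.1724] F [-0.1688 -0.4414 -0.9996] open 0.015
```

View pics/c1.png

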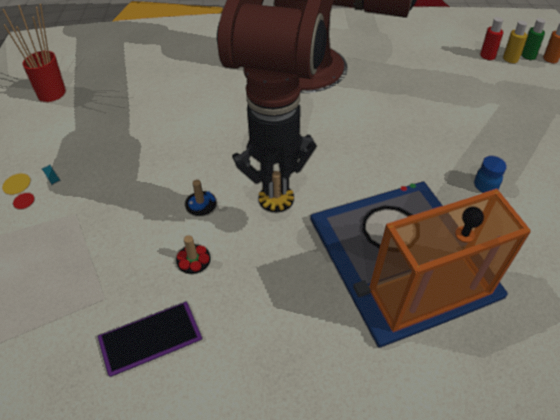

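The sun hangs level in the gripper at (277,195), with the stick upright. I'll carry on to above the ring.

Request:
step_arm(targets=[0.03,0.013,0,0,0.065,0.028,0,0,0.1,0.043,0,0,0.13,0.056,0,0,0.155,0.067,0,0,0.172,0.075,0.005,0,0.183,0.0795,0.012,0,0.183,0.0795,0.018,0,0.183,0.0795,0.018,0,0.183,0.0795,0.018,0])

```text
t: 15.42
tool_pos: [0.5486, 0.1064, 0.0442]
tool_rot: [-1.88, -2.51, -0.0]
contact_force: [0.1, 0.0, -0.6]
opening: 0.015
```

```bash
python3 -c "
from mv import *
go([.55,.102,-.004],np.pi/2+YAW)
D={n:shot(n,'p_%s.png'%n) for n in('scene','top')}
cv2.imwrite('pics/p1.png',np.hstack([cv2.resize(D['scene']['color'][130:330,290:540,::-1],None,fx=1.6,fy=1.6,interpolation=2),cv2.resize(D['top']['color'][100:300,80:330,::-1],None,fx=1.6,fy=1.6,interpolation=2)]))"
```

```text
t 15.42 tcp [0.5486 0.1064 0.0442] jaw 1.856 shift [-0.0049  0.0003  0.0482] roll 0.005 q [ 0.0561  0.0395  1.8874  0.0043  1.2192 -1.8011] F [ 0.0969  0.0145 -0.6421] open 0.015
```

View pics/p1.png

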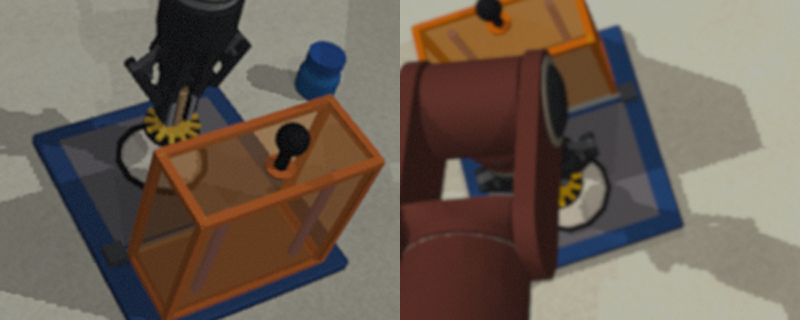

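Request:
step_arm(targets=[-0.003,0,0.004,0,-0.005,0,0.012,0,-0.005,0,0.02,0,-0.005,0,0.028,0,-0.005,0,0.034,0,-0.005,0,0.039,0,-0.005,0,0.043,0,-0.005,0,0.046,0,-0.005,0,0.046,0])

```text
t: 16.27
tool_pos: [0.5502, 0.1017, -0.0016]
tool_rot: [-1.881, -2.509, -0.001]
contact_force: [-0.4, 0.0, -1.2]
opening: 0.0147
```

```bash
python3 -c "
from mv import *
go([.55,.102,-.0045],np.pi/2+YAW)
D={n:shot(n,'q_%s.png'%n) for n in('scene','top')}
cv2.imwrite('pics/q1.png',np.hstack([cv2.resize(D['scene']['color'][170:270,340:465,::-1],None,fx=3.2,fy=3.2,interpolation=2),cv2.resize(D['top']['color'][170:270,130:255,::-1],None,fx=3.2,fy=3.2,interpolation=2)]))"
```

```text
t 16.27 tcp [ 0.5502  0.1017 -0.0016] jaw 1.855 shift [ 0.0003 -0.0001  0.0029] roll 0.004 q [ 0.0474  0.1045  1.906   0.0046  1.135  -1.8097] F [-0.4378  0.0054 -1.244 ] open 0.0147
```

View pics/q1.png

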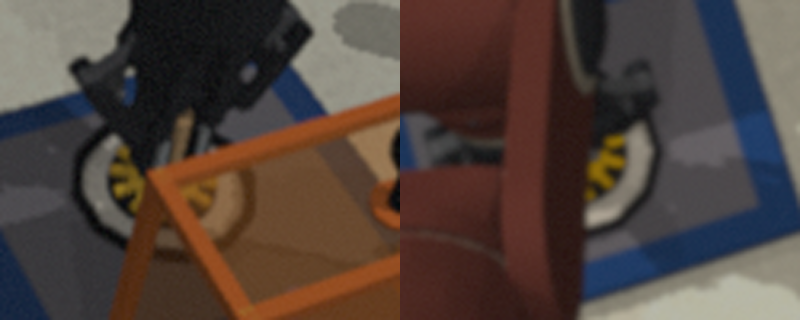

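The disc is inside the ring and about 3 mm up. I'll lower in small steps until I feel contact.

Request:
step_arm(targets=[0,0,0.001,0,0,0,0.002,0,0,0,0.003,0,0,0,0.003,0])

```text
t: 16.7
tool_pos: [0.5508, 0.1018, -0.0038]
tool_rot: [-1.882, -2.51, -0.003]
contact_force: [0.4, -0.3, -1.5]
opening: 0.0152
```

Request:
step_arm(targets=[0,0,0.001,0,0,0,0.002,0,0,0,0.002,0])

```text
t: 16.95
tool_pos: [0.5511, 0.1019, -0.0042]
tool_rot: [-1.881, -2.51, -0.002]
contact_force: [-3.6, 0.0, 7.8]
opening: 0.015
```

Contact felt at 7.8 N, with the disc on the deck. I'll release and rise.

Request:
step_arm(targets=[0,0,0,0,0,0,0,0,0,0,0,0,0,0,0,0,0,0,0,0,0,0,-0.01,0,0,0,-0.025,0,0,0,-0.045,0,0,0,-0.07,0,0,0,-0.095,0,0,0,-0.12,0,0,0,-0.14,0], grip=0.055)

```text
t: 17.95
tool_pos: [0.5522, 0.1014, 0.1388]
tool_rot: [-1.882, -2.512, -0.005]
contact_force: [0.7, -0.0, -0.7]
opening: 0.0548
```

```bash
python3 -c "
from mv import *
go([.45,.07,.23],np.pi/2+YAW)
d=shot('scene','u1.png')
cv2.imwrite('pics/u2.png',cv2.resize(d['color'][150:300,320:540,::-1],None,fx=3,fy=3,interpolation=2))"
```

```text
t 17.95 tcp [0.5522 0.1014 0.1388] jaw 1.855 shift [-0.001  -0.1068 -0.0913] roll 0.004 q [ 0.0466 -0.0591  1.8168  0.0043  1.3839 -1.8095] F [ 0.7302 -0.0276 -0.6935] open 0.0548
```

View pics/u2.png

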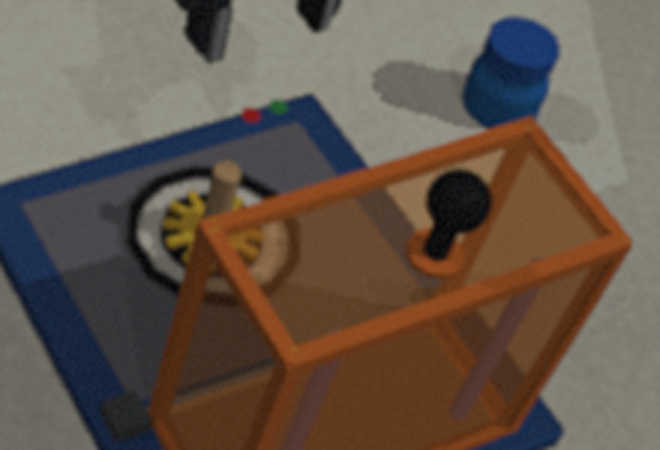

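The sun stands upright and centred in the ring, with the stick at (225,185) of the crop, and the guard is still fully up. Back to the knob from above.

```bash
python3 -c "
from mv import *
go([.707,.148,.245],np.pi/2+YAW)"
```

```text
t 18.0 tcp [0.5549 0.1015 0.1435] jaw 1.855 shift [ 0.0022  0.1598 -0.1003] roll 0.005 q [ 0.0466 -0.062   1.8116  0.0043  1.3848 -1.8095] F [ 1.6774 -0.8552  2.1434] open 0.0547
```

Request:
step_arm(targets=[0,0,-0.03,0.004,0,0,-0.065,0.004,0,0,-0.095,0.004,0,0,-0.107,0.004,0,0.02,-0.107,0.004,0,0.05,-0.107,0.004,0,0.08,-0.107,0.004,0,0.11,-0.107,0.004,0,0.14,-0.107,0.004,0.001,0.155,-0.107,0.004,0.001,0.1615,-0.107,0.004,0.001,0.1615,-0.107,0.004], grip=0.07)

```text
t: 19.0
tool_pos: [0.7091, 0.1475, 0.25]
tool_rot: [1.888, 2.51, 0.01]
contact_force: [-0.3, -0.1, -0.2]
opening: 0.0703
```

```bash
python3 -c "
from mv import *
go([.7065,.148,.1595],np.pi/2+YAW)"
```

```text
t 19.0 tcp [0.7091 0.1475 0.25  ] jaw 1.852 shift [ 0.0009 -0.0029  0.0905] roll 0.001 q [ 0.1008  0.2536  1.2968  0.0038  1.586  -1.7508] F [-0.3006 -0.088  -0.1861] open 0.0703
```

Request:
step_arm(targets=[0.001,-0.003,0.015,0,0.001,-0.003,0.03,0,0.001,-0.003,0.045,0,0.001,-0.003,0.06,0,0.001,-0.003,0.073,0,0.001,-0.003,0.082,0,0.001,-0.003,0.089,0,0.001,-0.003,0.089,0,0.001,-0.003,0.089,0])

```text
t: 19.75
tool_pos: [0.7064, 0.148, 0.1608]
tool_rot: [1.888, 2.51, 0.01]
contact_force: [-0.3, -0.1, 0.9]
opening: 0.0702
```

Request:
step_arm(targets=[0,0,0,0,0,0,0,0,0,0,0,0,0,0,0,0,0,0,0,0,0,0,0,0,0,0,0,0,0,0,0,0,0,0,0,0], grip=0.0, force=40)

```text
t: 20.5
tool_pos: [0.7069, 0.1481, 0.1621]
tool_rot: [1.887, 2.509, 0.011]
contact_force: [-0.1, 1.0, 5.7]
opening: 0.026
```

```bash
python3 -c "
from mv import *
d=shot('scene','v1.png')
cv2.imwrite('pics/v2.png',cv2.resize(d['color'][100:300,320:540,::-1],None,fx=2.5,fy=2.5,interpolation=2))
o,R,p=st();print(p,o['contact_force'],o['opening'])
xh=np.array([np.cos(YAW),np.sin(YAW)]);k=np.array([.4534,.0748,.0363]);
x=.1953-(p-k)[:2]@xh;z=.0773+(p-k)[2];a1=np.arctan2(z,x);print('ang',a1,np.hypot(x,z))
a1=1.88
for a in np.arange(a1,.26,-.06):
  w=np.array([*(.21*(np.cos(a1)-np.cos(a))*xh),.21*(np.sin(a)-np.sin(a1))]);print(round(a,3),R.T@w)
"
```

```text
[0.7069 0.148  0.1621] [ 0.4011 -1.0509  5.4547] 0.026059926181227572
ang 1.8964655553170426 0.2143319995683861
1.88 [0. 0. 0.]
1.82 [ 0.     -0.0121 -0.0036]
1.76 [ 0.     -0.0244 -0.0064]
1.7 [ 0.0001 -0.0368 -0.0085]
1.64 [ 0.0001 -0.0493 -0.0098]
1.58 [ 0.0001 -0.0619 -0.0104]
1.52 [ 0.0001 -0.0745 -0.0102]
1.46 [ 0.0001 -0.0871 -0.0093]
1.4 [ 0.0001 -0.0995 -0.0076]
1.34 [ 0.0001 -0.1119 -0.0052]
1.28 [ 0.0001 -0.1241 -0.002 ]
1.22 [ 0.0001 -0.1361  0.0019]
1.16 [ 0.0001 -0.1478  0.0065]
1.1 [ 0.0001 -0.1592  0.0117]
1.04 [ 0.0001 -0.1703  0.0177]
0.98 [ 0.0001 -0.1811  0.0243]
0.92 [ 0.0001 -0.1914  0.0316]
0.86 [ 0.0001 -0.2012  0.0394]
0.8 [ 0.0001 -0.2106  0.0479]
0.74 [ 0.     -0.2194  0.0569]
0.68 [ 0.     -0.2277  0.0664]
0.62 [-0.     -0.2354  0.0763]
0.56 [-0.     -0.2425  0.0868]
0.5 [-0.     -0.2489  0.0976]
0.44 [-0.0001 -0.2547  0.1088]
0.38 [-0.0001 -0.2598  0.1203]
0.32 [-0.0001 -0.2642  0.1321]
```

View pics/v2.png

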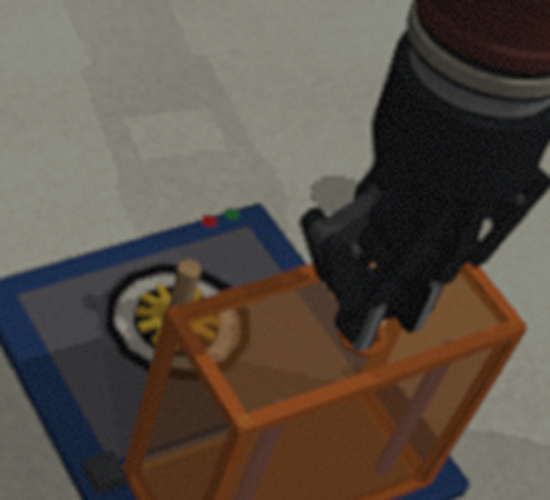

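The knob is held again. I'll lower along the arc.

Request:
step_arm(targets=[0,-0.008,-0.0025,0,0,-0.0182,-0.005,0,0,-0.0306,-0.0075,0,0,-0.0431,-0.0092,0,0,-0.0556,-0.0101,0,0,-0.0682,-0.0103,0,0,-0.0808,-0.0098,0,0,-0.0933,-0.0085,0,0,-0.1057,-0.0064,0,0,-0.118,-0.0036,0,0,-0.1301,0,0,0,-0.142,0.0042,0])

```text
t: 21.55
tool_pos: [0.5707, 0.1087, 0.1574]
tool_rot: [1.886, 2.507, 0.015]
contact_force: [2.2, 0.0, 3.1]
opening: 0.0259
```

```bash
cat > arc.py <<'E'
from mv import *
import sys
o,R,p=st();print(o['t'],p,o['contact_force'],o['opening'])
xh=np.array([np.cos(YAW),np.sin(YAW)]);k=np.array([.4534,.0748,.0363+.002]);
x=.1953-(p-k)[:2]@xh;z=.0773+(p-k)[2];a1=np.arctan2(z,x);print('ang',a1,a1-.2646,np.hypot(x,z))
s=float(sys.argv[1])
for a in np.arange(a1-s,max(.2,a1-12.5*s),-s):
  w=np.array([*(.21*(np.cos(a1)-np.cos(a))*xh),.21*(np.sin(a)-np.sin(a1))]);print(round(a,3),(R.T@w).round(4))
E
python3 arc.py .05
```

```text
21.55 [0.5707 0.1087 0.1574] [2.2198 0.0155 3.0534] 0.025916602726215435
ang 1.2138008861010159 0.9492008861010159 0.20958226529583052
1.164 [-0.     -0.0098  0.0038]
1.114 [-0.     -0.0194  0.0081]
1.064 [-0.     -0.0287  0.0129]
1.014 [-0.     -0.0378  0.0181]
0.964 [-0.     -0.0466  0.0238]
0.914 [-0.     -0.0552  0.0299]
0.864 [-0.     -0.0634  0.0364]
0.814 [-0.     -0.0713  0.0434]
0.764 [-0.0001 -0.0788  0.0507]
0.714 [-0.0001 -0.086   0.0584]
0.664 [-0.0001 -0.0927  0.0664]
0.614 [-0.0001 -0.0991  0.0748]
```

Request:
step_arm(targets=[0,-0.0098,0.0038,0,0,-0.0194,0.0081,0,0,-0.0287,0.0129,0,0,-0.0378,0.0181,0,0,-0.0466,0.0238,0,0,-0.0552,0.0299,0,0,-0.0634,0.0364,0,0,-0.0713,0.0434,0,0,-0.0788,0.0507,0,0,-0.086,0.0584,0,0,-0.0927,0.0664,0,0,-0.0991,0.0748,0])

```text
t: 22.55
tool_pos: [0.4754, 0.0812, 0.0807]
tool_rot: [1.886, 2.507, 0.014]
contact_force: [1.3, -1.9, 2.2]
opening: 0.0256
```

```bash
python3 arc.py .03; python3 -c "
from mv import *
d=shot('scene','w1.png')"
```

```text
22.55 [0.4754 0.0812 0.0807] [ 1.3258 -1.8816  2.2203] 0.025638552573064115
ang 0.6068786658552164 0.34227866585521644 0.20988969702675533
0.577 [-0.     -0.0036  0.0052]
0.547 [-0.     -0.007   0.0105]
0.517 [-0.     -0.0102  0.0159]
0.487 [-0.     -0.0133  0.0214]
0.457 [-0.     -0.0162  0.027 ]
0.427 [-0.     -0.019   0.0326]
0.397 [-0.0001 -0.0216  0.0384]
0.367 [-0.0001 -0.024   0.0442]
0.337 [-0.0001 -0.0262  0.0501]
0.307 [-0.0001 -0.0282  0.0561]
0.277 [-0.0001 -0.0301  0.0621]
0.247 [-0.0001 -0.0318  0.0681]
```

View pics/w1.png

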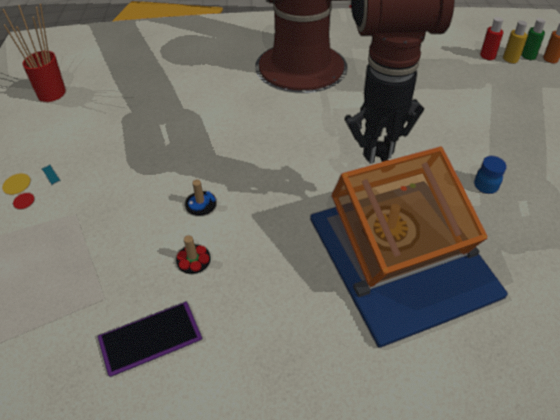

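The guard is coming down over the sun, visible through it at (390,228). I'll slow down now.

Request:
step_arm(targets=[0,-0.0036,0.0052,0,0,-0.007,0.0105,0,0,-0.0102,0.0159,0,0,-0.0133,0.0214,0,0,-0.0162,0.027,0,0,-0.019,0.0326,0,0,-0.0216,0.0384,0,0,-0.024,0.0442,0,0,-0.0251,0.047,0,0,-0.0262,0.05,0])

```text
t: 23.43
tool_pos: [0.4486, 0.0735, 0.0279]
tool_rot: [1.887, 2.508, 0.01]
contact_force: [1.1, -2.8, 1.3]
opening: 0.0259
```

```bash
python3 arc.py .01
```

```text
23.4333 [0.4486 0.0735 0.0279] [ 1.0615 -2.7791  1.3231] 0.025862337936646714
ang 0.3222678963218693 0.057667896321869305 0.21109603304598937
0.312 [-0.     -0.0007  0.002 ]
0.302 [-0.     -0.0013  0.004 ]
0.292 [-0.     -0.0019  0.006 ]
0.282 [-0.     -0.0026  0.008 ]
0.272 [-0.     -0.0031  0.01  ]
0.262 [-0.     -0.0037  0.012 ]
0.252 [-0.     -0.0043  0.0141]
0.242 [-0.     -0.0048  0.0161]
0.232 [-0.     -0.0053  0.0181]
0.222 [-0.     -0.0058  0.0202]
0.212 [-0.     -0.0062  0.0222]
0.202 [-0.     -0.0067  0.0243]
```

Request:
step_arm(targets=[0,-0.0007,0.002,0,0,-0.0013,0.004,0,0,-0.0019,0.006,0,0,-0.0026,0.008,0,0,-0.0031,0.01,0,0,-0.0031,0.01,0])

```text
t: 23.93
tool_pos: [0.4454, 0.0725, 0.0173]
tool_rot: [1.887, 2.508, 0.009]
contact_force: [2.0, -3.8, -1.1]
opening: 0.026
```

Request:
step_arm(targets=[0,-0.0005,0.0015,0,0,-0.001,0.003,0,0,-0.001,0.003,0])

```text
t: 24.18
tool_pos: [0.4451, 0.0724, 0.0158]
tool_rot: [1.887, 2.508, 0.01]
contact_force: [-3.2, -2.1, 9.1]
opening: 0.0257
```

```bash
python3 arc.py .01|head -2
```

```text
24.1833 [0.4451 0.0724 0.0158] [-3.1953 -2.1177  9.0981] 0.025739342551228575
ang 0.2625498727405265 -0.002050127259473511 0.2111915116555923
```

Request:
step_arm(targets=[0,-0.0003,0.001,0,0,-0.0005,0.002,0,0,-0.0005,0.002,0])

```text
t: 24.43
tool_pos: [0.4451, 0.0725, 0.0158]
tool_rot: [1.887, 2.509, 0.01]
contact_force: [-5.5, -2.0, 13.3]
opening: 0.026
```

```bash
python3 arc.py .01|head -2
```

```text
24.4333 [0.4451 0.0725 0.0158] [-5.5432 -1.9536 13.2894] 0.026001924019032056
ang 0.2623190729638336 -0.0022809270361663914 0.21117561709061164
```

The height no longer changes while force rises to 13 N, so the guard is closed on the deck. Release and withdraw upward.

Request:
step_arm(targets=[0,0,0,0,0,0,0,0,0,0,0,0,0,0,0,0,0,0,0,0,0,0,0,0,0,0,-0.01,0,0,0,-0.03,0,0,0,-0.06,0,0,0,-0.09,0,0,0,-0.12,0,0,0,-0.15,0], grip=0.075)

```text
t: 25.43
tool_pos: [0.444, 0.072, 0.168]
tool_rot: [1.887, 2.508, 0.01]
contact_force: [1.1, -0.0, 0.5]
opening: 0.0749
```

Request:
step_arm(targets=[0.02,-0.01,-0.01,0,0.05,-0.02,-0.02,0,0.08,-0.03,-0.03,0,0.11,-0.03,-0.03,0,0.14,-0.03,-0.03,0,0.17,-0.03,-0.03,0,0.2,-0.03,-0.03,0,0.22,-0.03,-0.03,0,0.22,-0.03,-0.03,0])

```text
t: 26.18
tool_pos: [0.3527, 0.2775, 0.1989]
tool_rot: [1.882, 2.513, 0.012]
contact_force: [0.1, -0.3, -0.1]
opening: 0.0749
```

```bash
python3 -c "
from fit import *
from mv import *
go([.4,.3,.2])
D={n:shot(n,'z_%s.png'%n) for n in('scene','top')}
cv2.imwrite('pics/z1.png',np.hstack([cv2.resize(D['scene']['color'][120:320,290:540,::-1],None,fx=1.6,fy=1.6,interpolation=2),cv2.resize(D['top']['color'][100:300,80:330,::-1],None,fx=1.6,fy=1.6,interpolation=2)]))
m={n:imaging.mark_of('guard_knob',D[n])[:1] for n in D};print(m)
if all(m.values()): print(lsq_tri([(D[n],m[n][0]['uv']) for n in D]))
a=YAW;k=np.array([.55-.108*np.cos(a),.102-.108*np.sin(a),.076]);print('closed knob',k,[proj(D[n],k) for n in D])
"
```

```text
t 26.18 tcp [0.3527 0.2775 0.1989] jaw 1.856 shift [ 0.0083  0.0517 -0.0007] roll 0 q [ 0.4995 -0.4015  2.0025  0.0015  1.5329 -1.3568] F [ 0.1131 -0.2844 -0.0597] open 0.0749
{'scene': [{'uv': [368.2, 166.6], 'score': 0.62}], 'top': []}
closed knob [0.4462 0.0722 0.076 ] [array([366.5798, 164.5059]), array([196.0873, 268.6475])]
```

View pics/z1.png

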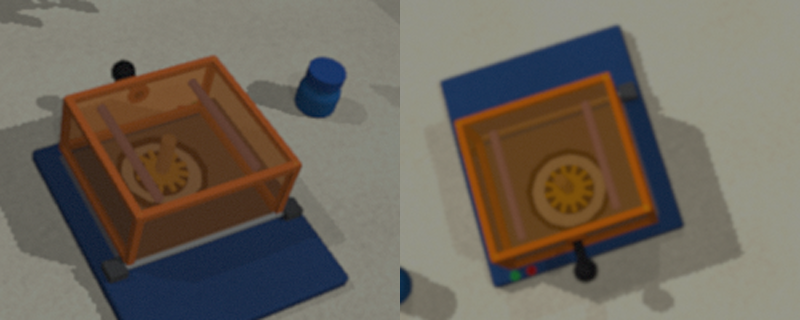

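The ball shows at (367.5,164.4) in the scene picture and (195.6,268.8) in the top picture. A closed guard predicts (366.6,164.5) and (196.1,268.6). The sun is upright in the ring under the guard, and the arm is clear.

```bash
python3 -c "
from station import ticket
print(ticket.finish_job())"
```

```text
the job is handed in; nothing more can be done
None
```

The job is done and handed in at about 26 s of robot time. The yellow sun is upright inside the black ring, the guard is closed over it, and the arm is clear of everything.

- **Opening:** I pinched the knob and swung the guard up until the force at the stop rose to about 13 N. I then let go, and it stayed fully up.
- **Placing:** I gripped the sun by its stick, lowered it into the ring until I felt contact (about 8 N), and released it. The picture showed it upright and centred.
- **Closing:** I took the knob again and lowered the guard slowly. Its height stopped changing while the force rose from 9 to 13 N, so the rim was on the deck. Then I released it and withdrew.

**Last checks:** The knob sits within about 1 pixel of the closed-guard prediction in both pictures. The sun shows upright and centred in the ring through the amber.

**What disagreed:**
- **Tool height:** The reported TCP was about 39 mm beyond where the fingers really end, going by depth images. I corrected every height for this, and the contact heights afterwards agreed.
- **Grip opening:** It read 1–2 mm below the true sizes of the ball and the stick.
- **Camera positions:** The two cameras differed by 2–4 mm in x on the sun. They differed more on the deck outline, but the ring measured directly confirmed the nest position.
- **Knob detector:** It missed the knob in the final top picture, so I read its position there by eye.

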